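Turn the jug to the camera and take its photograph

ROBOT

A 6-joint arm with a two-finger parallel gripper is mounted at the origin on the work surface. World frame = base frame: x ahead of the robot, y to its left, z up, the work surface at z = 0. Lengths are in m, angles in rad, forces in N, time in s.
With the tool pointing down it reaches from about 0.375 to 0.75 m from the base axis. Payload 9 kg.
Tool frame: the origin (TCP) lies between the finger pads; the fingertips stand 19 mm ahead of it and the grasp point (between the pads) is the TCP; z points along the fingers, y is the direction in which the jaws open and shut (so a half turn about z gives the same grasp; the last joint's range is limited). The gripper opens to 85 mm and grips with 20 to 120 N. Pads are 22 mm wide; open, the fingers measure 114 mm over their backs; the gripper's body (76 mm by 85 mm) begins 54 mm behind the grasp point. The pads swing forward as they close: fully open they stand 13 mm farther back than shut.
Start: joints at [1.035, 0.104, 0.097, 1.564, 0, 1.353], TCP at [0.187, 0.57, 0.25] pointing down, gripper open.
Joint ranges: [-2.99, 2.99], [-0.84, 1.86], [-1.1, 1.16], [-1.84, 2.11], [-1.51, 1.56], [-3.14, 3.14]. Speed limits (rad/s): [2.22, 2.22, 2.57, 3.14, 3.14, 3.14].

INTERFACE

Orientations are given as a 3x3 rotation matrix whose columns are the frame's x, y, z axes.
In Python, from station import * gives the robot as it stands. The module is installed in compiled form; this text tells all that it offers.
- The arm moves only by the tool move_arm, never from a script. Its argument "targets" is a list of rows, each a list of 7 numbers: the shift along the world's x, y, z in units of 50 mm (1.0 is 50 mm), then the turn, a rotation vector about the world's x, y, z in rad, then the finger opening in mm, from 0 to 85.4. A call has exactly 10 rows; each row shifts and turns the commanded pose from where the row before left it; what a row does not reach is not made up. A row lasts 1/8 s, in which the tool goes at most 62.5 mm and 10.7 degrees, less where a joint would pass 70% of its speed; a pose out of reach is approached as far as the arm can. A call is refused whole if a number of a shift passes 1 or a number of a turn 0.188, either way. A call with a gripper value outside its range is refused whole. The fingers move at their own pace and stop on an object; the grip force is fixed at half the most. Time passes only in rows, so rows that do not move let the fingers close, or fill a call up. It gives the time, the measured TCP pose, the force and the opening at its end, in the units of the state.
- state(): the state, without advancing time (a new reading comes with each control period).
- get_image(name): name is "scene" or "top"; returns the picture (420x560x3 uint8, blue, green, red); there is no depth.
- camera_params(name): a dict with "fx", "fy", "cx", "cy" (pixels), "k1" (the pictures are not rectified: a ray, as slopes to the right and down, at radius r is drawn at 1 + k1 r^2 times it, then the intrinsics apply), "R" (3x3) and "t" (3): a world point X has camera coordinates R X + t. Camera axes: x right, y down, z forward; pixel columns grow to the right and rows downward; lengths in m; the calibration is good to about 2 mm. A picture is of the moment at which its call begins. camera_params takes no time and is no camera call.
- finish_job(): hands the job in, once; it reports no verdict.
The state is a dict: "time": time; "qpos": joint angles; "qd": joint speeds; "effort": joint torques, N m; "eef_pos": TCP position; "orientation": TCP orientation; "wrist_force": force on the tool from outside, world axes, zero at the start; "torque": the same for the moment, N m; "opening": finger opening in m.
Only numpy, scipy, OpenCV 4.12 (cv2) and the standard library are available. Lean on these libraries where they do the work, as an engineer would, in place of code of your own. Each camera call takes 0.05 s, during which the arm holds its last target.

TASK

Turn the jug on its turntable so that its spout points straight at the camera lens: push one of the turntable's arms round gently with a fingertip, without gripping it and without touching the jug. When the turntable is still, press the grey release button down to take the photograph (not before the jug is right), let go of it, and leave the camera, the sherd, the glue bottle and the brush alone.

Things in the scene. Friction and masses are not known exactly. Their poses are not given: they have to be found in the camera images.
- turntable: Aluminium disc, 150 mm across, top 34 mm above the table, on a fixed dark foot. Turns about its vertical axis either way without end; a slight drag (0.08 N m) stops it where it is left. Three arms 120 degrees apart: upright loops of 10 mm steel rod on the radius, 90 to 142 mm from the axis, 24 to 84 mm above the table. Origin on the axis, 24 mm above the table; z up; x along arm a
- spoke_a (a point): top of arm a, middle of its top bar: 116 mm out from the turntable axis, 84 mm above the table
- spoke_b (a point): the same point of arm b, 120 degrees counter-clockwise (seen from above) from arm a
- spoke_c (a point): the same point of arm c, 240 degrees counter-clockwise (seen from above) from arm a
- jug: Small terracotta jug with plaster fills on three feet, loose (0.25 to 0.5 kg) on the middle of the disc, carried round by it; 76 mm tall (top 110 mm above the table), belly 86 mm across. A tapering spout on one side, a looped handle on the opposite side, both within 70 mm of its axis. Origin at the centre of its feet's underside; x towards the spout, z up
- spout_tip (a point): tip of the spout, 68 mm from the jug's axis along its x and 72 mm above its feet
- camera: Black compact camera, 100 mm wide, 104 mm high with its table tripod, fixed, about 0.27 m from the turntable axis and looking at it. Origin on the table under it; the lens looks along its -x
- lens (a point): centre of the camera's front lens, 74 mm above the table
- release (a joint): travel of the release button, m: 0 up, 0.006 fully down; springs back; about 4 N to press fully
- release_top (a point): centre of the top of the grey round button, 32 mm across, in a black housing on the table, 22 mm above the table; pressed straight down
- sherd: loose curved terracotta sherd, about 80 by 55 mm; origin under its middle
- glue: loose white glue bottle, 44 mm across, 95 mm tall; origin at the centre of its underside
- brush: loose brush, 170 mm long, lying on the table; origin under its middle
Mind the look-alikes: they are no part of the job. Of the things like the part that bears release, leave any that is blue; of the rest the larger one is meant.

How it is judged:
By the outcome, as a careful person would: the job done as asked, in the order asked, and still so for the second after the job is handed in, with the robot touching nothing.
It also fails if it takes over 54 s, if anything falls off the work surface, if the arm or the gripper's body presses on something with over 40 N, if the wrist force passes 120 N, or if a joint passes its speed limit or range.

## Working session

There is one attempt and no reset: what is moved stays moved. The work goes in short steps, Python scripts to look and compute and a tool call to move; the robot and the scene stay as the last step left them, time stands still between calls to the robot, and variables do not carry over. Pictures are saved under pics/ and viewed, and the job is handed in when it is done.

Besides the shell and the picture viewer there is one more tool, called after "Request:" as name(argument=value, ...), one argument or row to a line, values as JSON. move_arm: Moves the arm, as the interface text tells. Its arguments: {"type":"object","properties":{"targets":{"type":"array","items":{"type":"array","items":{"type":"number"}}}},"required":["targets"]}

```bash
mkdir -p pics; python3 - <<'E'
from station import *
import cv2
for n in ("scene","top"):
    cv2.imwrite(f"pics/{n}0.png",get_image(n)); p=camera_params(n); print(n,p)
s=state(); print(s["time"],s["eef_pos"],s["orientation"],s["opening"])
E
```

```text
scene {'fx': 384.13750475724896, 'fy': 384.13750475724896, 'cx': 277.30471924089613, 'cy': 208.53647853449172, 'k1': -0.003093849730087791, 'R': array([[ 0.7614001 ,  0.64823295,  0.00799572],
       [ 0.46001226, -0.53154749, -0.71122851],
       [-0.45679165,  0.54520758, -0.70291542]]), 't': array([-0.38127176, -0.20706755,  1.29149836])}
top {'fx': 389.3589779915355, 'fy': 389.3589779915355, 'cx': 289.4207933075227, 'cy': 215.17866205654454, 'k1': -0.0019242206852065663, 'R': array([[-0.0105623 , -0.99970383, -0.0219246 ],
       [-0.99600308,  0.0124629 , -0.08844517],
       [ 0.08869222,  0.02090278, -0.99583973]]), 't': array([-0.01292077,  0.54877156,  1.06781211])}
0.1 [0.18732685 0.56972483 0.24962329] [[-9.49930275e-01  3.12461409e-01 -5.82627475e-04]
 [ 3.12461858e-01  9.49929788e-01 -9.92399631e-04]
 [ 2.43368607e-04 -1.12475932e-03 -9.99999338e-01]] 0.08555751552129712
```

View pics/scene0.png

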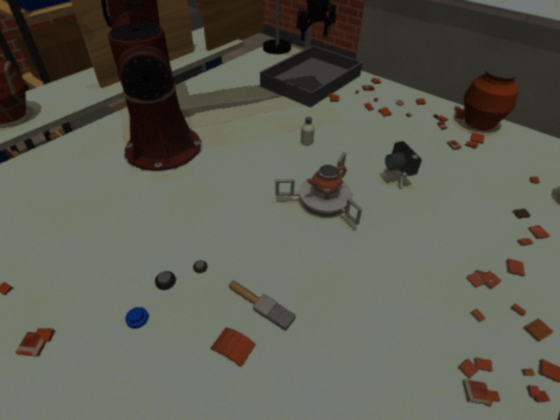

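View pics/top0.png

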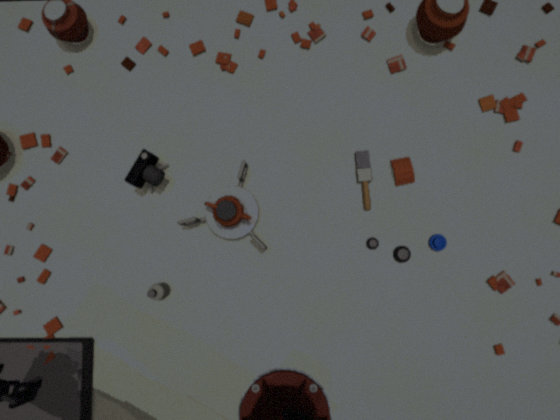

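```bash
python3 - <<'E'
import cv2,numpy as np
t=cv2.imread("pics/top0.png"); s=cv2.imread("pics/scene0.png")
g=lambda i:np.clip(255*(i/255.)**0.6,0,255).astype('uint8')
a=cv2.resize(g(t[130:280,120:280]),None,fx=5,fy=5,interpolation=cv2.INTER_CUBIC)[:,:800][:600]
a=cv2.resize(g(t[140:260,120:280]),(800,600),interpolation=cv2.INTER_CUBIC)
b=cv2.resize(g(s[110:230,265:425]),(800,600),interpolation=cv2.INTER_CUBIC)
c=np.hstack([cv2.resize(g(t[220:270,350:460]),(440,200)),cv2.resize(g(s[250:335,120:220]),(340,289))[:200]])
c=np.vstack([cv2.resize(g(t[220:270,350:460]),(660,300),interpolation=2),cv2.resize(g(s[250:340,110:308]),(660,300),interpolation=2)])
for n,i in zip("abc",(a,b,c)): cv2.imwrite(f"pics/crop_{n}.png",i)
E
```

```text
(no output)
```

View pics/crop_a.png

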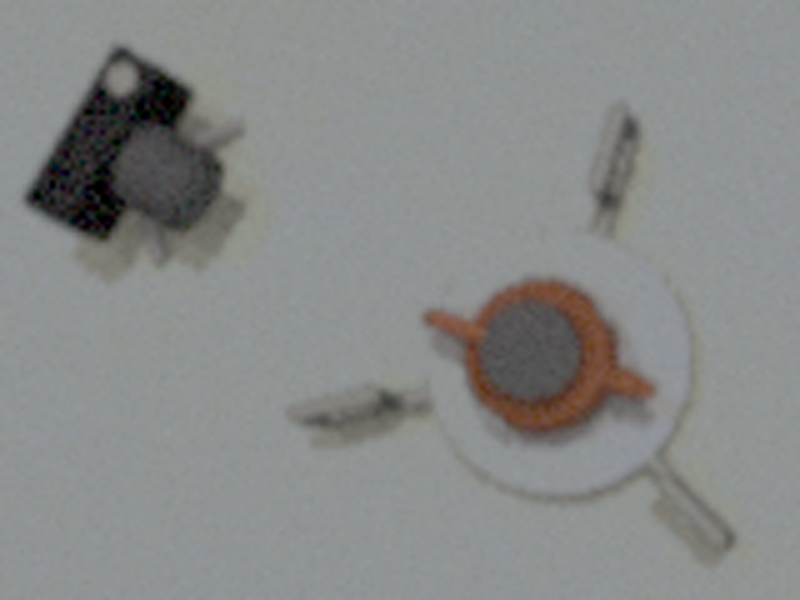

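View pics/crop_b.png

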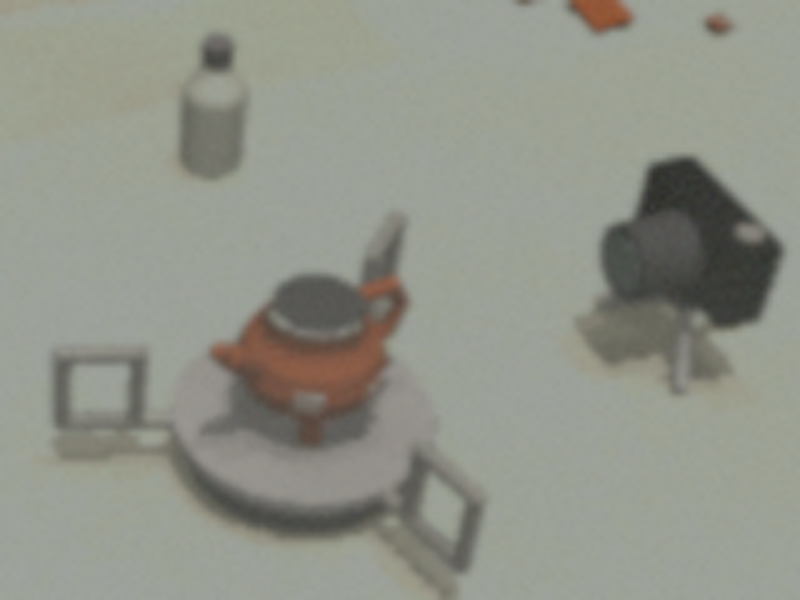

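View pics/crop_c.png

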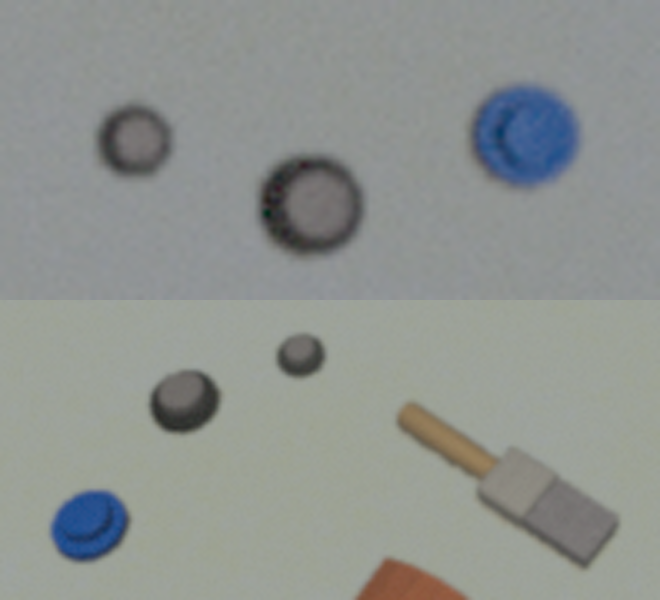

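```bash
cat > h.py <<'E'
import numpy as np,cv2
from station import *
def ray(n,uv):
    p=camera_params(n); K=np.array([[p["fx"],0,p["cx"]],[0,p["fy"],p["cy"]],[0,0,1]])
    d=cv2.undistortPoints(np.array(uv,float).reshape(-1,1,2),K,np.array([p["k1"],0,0,0,0.]))[:,0]
    R,t=np.array(p["R"]),np.array(p["t"])
    return -R.T@t,np.c_[d,np.ones(len(d))]@R
def plane(n,uv,z):
    c,d=ray(n,uv); return c+d*((z-c[2])/d[:,2])[:,None]
def proj(n,X):
    p=camera_params(n); Y=np.atleast_2d(X)@np.array(p["R"]).T+np.array(p["t"]); s=Y[:,:2]/Y[:,2:]
    s=s*(1+p["k1"]*(s**2).sum(1,keepdims=True)); return s*[p["fx"],p["fy"]]+[p["cx"],p["cy"]]
def tri(u1,u2):
    c1,d1=ray("top",u1);c2,d2=ray("scene",u2);d1=d1[0];d2=d2[0]
    k=np.linalg.lstsq(np.c_[d1,-d2],c2-c1,rcond=None)[0]
    a,b=c1+k[0]*d1,c2+k[1]*d2; return (a+b)/2,np.linalg.norm(a-b)
E
python3 - <<'E'
from h import *
t=cv2.imread("pics/top0.png"); s=cv2.imread("pics/scene0.png")
def comps(m,off,mn=6):
    n,l,st,c=cv2.connectedComponentsWithStats(m.astype('uint8'))
    for i in range(1,n):
        if st[i,4]>=mn: print(st[i],c[i])
hsv=cv2.cvtColor(t,cv2.COLOR_BGR2HSV)
print("orange top");m=(hsv[...,1]>110)&(hsv[...,0]<20); m[:190]=0;m[235:]=0;m[:,:195]=0;m[:,260:]=0;comps(m,0)
for v in range(195,228): print(v,''.join('#' if x else '.' for x in m[v,200:256]))
g=t[...].mean(2)
# print values around disc
print(np.round(g[212,165:270]).astype(int)); print(np.round(g[180:250,235]).astype(int))
h2=cv2.cvtColor(s,cv2.COLOR_BGR2HSV)
m2=(h2[...,1]>110)&(h2[...,0]<20)
for v in range(160,202): print(v,''.join('#' if x else '.' for x in m2[v,300:352]))
# buttons
print("buttons"); m=(g<75);m[:230]=0;m[265:]=0;m[:,:360]=0;m[:,425:]=0;comps(m,0)
E
```

```text
orange top
[206 197  44  29 435] [229.71034483 211.88045977]
195 ........................................................
196 ........................................................
197 ........................#########.......................
198 .....................###############....................
199 ...................##################...................
200 ..................######....##########..................
201 ..................###..........########.................
202 ................####............#######.................
203 ......####......###..............#######................
204 ......########.###................#######...............
205 ........##########................########..............
206 ..........#######..................#######..............
207 ............#####..................########.............
208 .............###....................#######.............
209 .............###....................#######.............
210 .............###....................#######.............
211 .............###....................#######.............
21
[... 3487 characters left out ...]
#####.................
192 ....................................................
193 ....................................................
194 ..........................#.........................
195 ..........................##........................
196 ...........................#........................
197 ..........................##........................
198 ....................................................
199 ....................................................
200 ....................................................
201 ....................................................
buttons
[366 237  13  13 131] [371.84732824 243.15267176]
[393 246  18  17 252] [401.28174603 253.84126984]
```

```bash
python3 - <<'E'
from h import *
for u in ((249.5,217.5),(206.5,203.5)): print(tri([u],[(308.5,180)]))
print("handle",tri([(206.5,203.5)],[(344,166)]))
t=cv2.imread("pics/top0.png"); s=cv2.imread("pics/scene0.png")
g=t.mean(2)
# grey lid centre: fill orange contour interior dark low sat
hsv=cv2.cvtColor(t,cv2.COLOR_BGR2HSV)
m=((hsv[...,1]>110)&(hsv[...,0]<20)).astype('uint8'); m[:190]=0;m[235:]=0;m[:,:195]=0;m[:,260:]=0
cs,h=cv2.findContours(m,cv2.RETR_CCOMP,cv2.CHAIN_APPROX_NONE)
for c,hh in zip(cs,h[0]):
    if hh[3]>=0 and len(c)>20: e=cv2.fitEllipse(c);print("lid",e,plane("top",[e[0]],.110))
o=cv2.morphologyEx(cv2.morphologyEx(m,cv2.MORPH_CLOSE,np.ones((25,25))),cv2.MORPH_OPEN,cv2.getStructuringElement(2,(15,15)))
c=max(cv2.findContours(o,0,1)[0],key=cv2.contourArea);e=cv2.fitEllipse(c);print("belly",e,plane("top",[e[0]],.075))
# disc: where brighter contrast? print camera & arm triang
q=[(402.0-1.2+2.5,254-.2)]
b=hsv[...,2]
P=lambda a:(120+a[0]/5,140+a[1]/5); Q=lambda a:(265+a[0]/5,110+a[1]/5)
for n,a,bb in (("arm+x out",(625,108),(400,218)),("arm+x in",(607,200),(378,280)),("arm y out",(295,413),None),("arm -y out",(730,540),(55,352)),("lens",(205,200),(622,252))):
    print(n,plane("top",[P(a)],.084)[0], tri([P(a)],[Q(bb)]) if bb else '')
E
```

```text
(array([0.53715499, 0.08364977, 0.10040124]), np.float64(0.0003707207294659799))
(array([0.54266894, 0.16445286, 0.06859849]), np.float64(0.10468713864957839))
handle (array([0.57532724, 0.19680841, 0.09986216]), np.float64(0.0001718757898966329))
lid ((225.5153045654297, 209.7769012451172), (20.791406631469727, 20.955846786499023), 111.10526275634766) [[0.55709563 0.14472183 0.11      ]]
belly ((227.7196807861328, 210.91787719726562), (27.885515213012695, 29.513158798217773), 108.22718048095703) [[0.55762055 0.14529363 0.075     ]]
arm+x out [0.6894443  0.09748039 0.084     ] (array([0.64591042, 0.07081008, 0.24850332]), np.float64(0.01350204640557212))
arm+x in [0.63948406 0.10717162 0.084     ] (array([0.62089101, 0.09239142, 0.18583116]), np.float64(2.9264905863219373e-05))
arm y out [0.52709933 0.27378264 0.084     ] 
arm -y out [0.45723937 0.04211362 0.084     ] (array([0.45778134, 0.04286745, 0.08086056]), np.float64(0.0014429805681316736))
lens [0.64265477 0.32426094 0.084     ] (array([0.64614585, 0.32825141, 0.07809062]), np.float64(0.005728402551513057))
```

```bash
python3 - <<'E'
from h import *
from scipy.optimize import least_squares
t=cv2.imread("pics/top0.png").astype(float).mean(2)
# radial search for dark rim (min) around the predicted disc edge in world plane z=.034
t=cv2.GaussianBlur(t,(0,0),.7)
c=plane("top",[(232.4,213)],.034)[0]; print("seed",c)
pts=[]
for a in np.radians(np.arange(0,360,4)):
    r=np.arange(.066,.086,.0005)
    X=np.c_[c[0]+r*np.cos(a),c[1]+r*np.sin(a),np.full(len(r),.034)]
    u=proj("top",X).astype(np.float32)
    v=cv2.remap(t.astype(np.float32),u[None,:,0].copy(),u[None,:,1].copy(),1)[0]
    gr=np.gradient(v); i=gr.argmin()
    if gr[i]<-0.8: pts.append(X[i,:2])
pts=np.array(pts);print(len(pts))
f=lambda p:np.hypot(*(pts-p[:2]).T)-p[2]
r=least_squares(f,[*c[:2],.075],loss="soft_l1",f_scale=.001);print(r.x,np.abs(r.fun).mean())
E
```

```text
seed [0.55580338 0.13957793 0.034     ]
52
[0.55912711 0.14258793 0.07312299] 0.0006488520440077891
```

```bash
python3 - <<'E'
from h import *
P=lambda a:(120+a[0]/5,140+a[1]/5); Q=lambda a:(265+a[0]/5,110+a[1]/5)
print("lens scene",plane("scene",[Q((622,252)),Q((625,258))],.074))
# top barrel front end: mid of top edge of front rim (z~.074+r) and side
print("front rim top",plane("top",[P((200,190)),P((205,200))],.095), plane("top",[P((197,185))],.1))
cor=plane("top",[P(x) for x in((118,45),(190,90),(100,240),(28,200))],.104);print(cor, np.degrees(np.arctan2(*(cor[3]-cor[0])[[1,0]])),np.degrees(np.arctan2(*(cor[2]-cor[1])[[1,0]])))
A=np.array([.558,.140])
m=cor.mean(0);print(m,np.degrees(np.arctan2(*(m[:2]-A)[::-1])))
for z in (.084,):
  for a in ((620,105),(295,413),(730,540)):
    X=plane("top",[P(a)],z)[0,:2]-A;print(np.hypot(*X),np.degrees(np.arctan2(X[1],X[0])))
print("release",plane("top",[(402.2+.5,254)],.022),plane("top",[P(((350+319/6-120)*5,(220+203/6-140)*5))],.022),plane("scene",[(110+184/3.333,250+(391-300)/3.333)],.022))
print("glue",plane("top",[(152,293)],.09)); s=state();print(np.round(s["orientation"],3))
E
```

```text
lens scene [[0.64594641 0.33641089 0.074     ]
 [0.65008561 0.33242889 0.074     ]]
front rim top [[0.64604616 0.3231276  0.095     ]
 [0.6406111  0.32033954 0.095     ]] [[0.64780075 0.32298708 0.1       ]]
[[0.72316585 0.36540118 0.104     ]
 [0.6981673  0.32627771 0.104     ]
 [0.61838906 0.37256932 0.104     ]
 [0.64032264 0.41152733 0.104     ]] 150.8914445520921 149.8753918152374
[0.67001121 0.36894389 0.104     ] 63.92972444390781
0.1389560123922546 -16.653422353525524
0.13730493333336147 103.00589976154947
0.1404793505157631 -135.82896194391378
release [[ 0.43696306 -0.33172459  0.022     ]] [[ 0.43740868 -0.3330256   0.022     ]] [[ 0.44404672 -0.33477612  0.022     ]]
glue [[0.34334106 0.34019356 0.09      ]]
[[-0.95   0.312 -0.001]
 [ 0.312  0.95  -0.001]
 [ 0.    -0.001 -1.   ]]
```

Request:
move_arm(
  targets=[
    [0.5,-0.94,0,0,0,0,0],
    [0.5,-0.94,0,0,0,0,0],
    [0.5,-0.94,0,0,0,0,0],
    [0.5,-0.94,0,0,0,0,0],
    [0.5,-0.94,0,0,0,0,0],
    [0.5,-0.94,0,0,0,0,0],
    [0.5,-0.94,0,0,0,0,0],
    [0.5,-0.94,0,0,0,0,0],
    [0.5,-0.94,0,0,0,0,0],
    [0.5,-0.94,0,0,0,0,0],
  ],
)

```text
time: 1.35
eef_pos: [0.4379, 0.0983, 0.2502]
orientation: [[-0.95, 0.313, 0.0], [0.313, 0.95, 0.0], [0.0, 0.0, -1.0]]
wrist_force: [0.6, 0.3, 0.3]
opening: 0.0002
```

Request:
move_arm(
  targets=[
    [0.1,0.04,-0.45,0,0,0,0],
    [0.1,0.04,-0.45,0,0,0,0],
    [0,0,-0.45,0,0,0,0],
    [0,0,-0.45,0,0,0,0],
    [0,0,-0.45,0,0,0,0],
    [0,0,-0.45,0,0,0,0],
    [0,0,-0.45,0,0,0,0],
    [0,0,-0.4,0,0,0,0],
    [0,0,0,0,0,0,0],
    [0,0,0,0,0,0,0],
  ],
)

```text
time: 2.6
eef_pos: [0.4478, 0.104, 0.0735]
orientation: [[-0.95, 0.312, 0.001], [0.312, 0.95, 0.0], [-0.001, 0.0, -1.0]]
wrist_force: [-0.6, -0.1, -0.2]
opening: -0.0002
```

```bash
cat > look.py <<'E'
from h import *
import sys
k=sys.argv[1]; g=lambda i:np.clip(255*(i/255.)**0.6,0,255).astype('uint8')
t=get_image("top"); s=get_image("scene"); cv2.imwrite(f"pics/top{k}.png",t); cv2.imwrite(f"pics/scene{k}.png",s)
a=cv2.resize(g(t[140:260,120:280]),(400,300),interpolation=2);b=cv2.resize(g(s[110:230,265:425]),(400,300),interpolation=2)
cv2.imwrite(f"pics/both{k}.png",np.hstack([a,b]))
E
python3 look.py 1
```

```text
(no output)
```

View pics/both1.png

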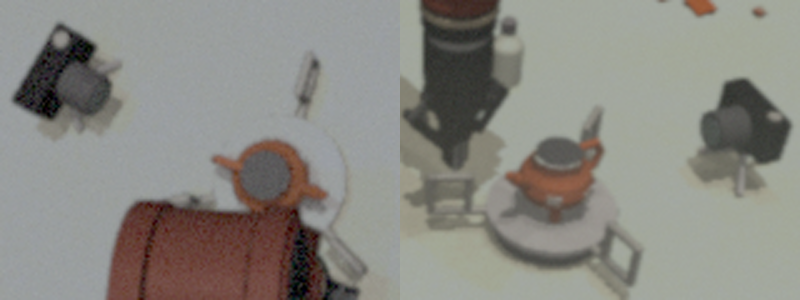

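```bash
python3 - <<'E'
import numpy as np
a=np.radians(np.arange(198,373,6)); p=np.c_[np.cos(a),np.sin(a)]*.115+[.558,.140]
p=np.vstack([[.4478,.104],p[1:]])
q=np.round(np.diff(p,axis=0)/.05,2); print(len(q)); print(q.tolist()); print(p[-1])
E
```

```text
29
[[0.1, -0.22], [0.11, -0.21], [0.13, -0.2], [0.15, -0.19], [0.17, -0.17], [0.19, -0.15], [0.2, -0.13], [0.21, -0.11], [0.22, -0.09], [0.23, -0.06], [0.24, -0.04], [0.24, -0.01], [0.24, 0.01], [0.24, 0.04], [0.23, 0.06], [0.22, 0.09], [0.21, 0.11], [0.2, 0.13], [0.19, 0.15], [0.17, 0.17], [0.15, 0.19], [0.13, 0.2], [0.11, 0.21], [0.09, 0.22], [0.06, 0.23], [0.04, 0.24], [0.01, 0.24], [-0.01, 0.24], [-0.04, 0.24]]
[0.67048697 0.16390984]
```

Request:
move_arm(
  targets=[
    [0.1,-0.22,0,0,0,0,0],
    [0.11,-0.21,0,0,0,0,0],
    [0.13,-0.2,0,0,0,0,0],
    [0.15,-0.19,0,0,0,0,0],
    [0.17,-0.17,0,0,0,0,0],
    [0.19,-0.15,0,0,0,0,0],
    [0.2,-0.13,0,0,0,0,0],
    [0.21,-0.11,0,0,0,0,0],
    [0.22,-0.09,0,0,0,0,0],
    [0.23,-0.06,0,0,0,0,0],
  ],
)

```text
time: 3.95
eef_pos: [0.5338, 0.0273, 0.0728]
orientation: [[-0.95, 0.312, -0.0], [0.312, 0.95, 0.0], [0.0, 0.0, -1.0]]
wrist_force: [-1.1, 0.9, 0.0]
opening: -0.0004
```

```bash
python3 look.py 2
```

```text
(no output)
```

View pics/both2.png

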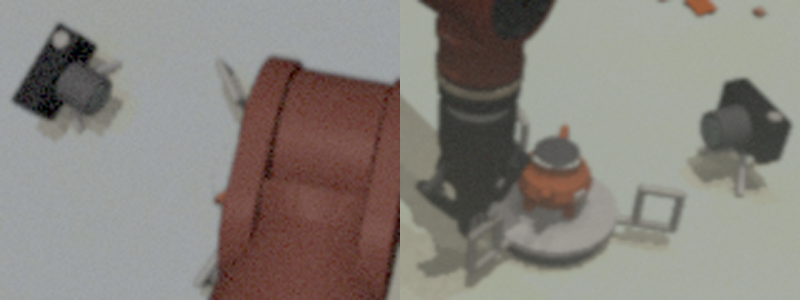

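Request:
move_arm(
  targets=[
    [0.24,-0.04,0,0,0,0,0],
    [0.24,-0.01,0,0,0,0,0],
    [0.24,0.01,0,0,0,0,0],
    [0.24,0.04,0,0,0,0,0],
    [0.23,0.06,0,0,0,0,0],
    [0.22,0.09,0,0,0,0,0],
    [0.21,0.11,0,0,0,0,0],
    [0.2,0.13,0,0,0,0,0],
    [0.19,0.15,0,0,0,0,0],
    [0.17,0.17,0,0,0,0,0],
  ],
)

```text
time: 5.3
eef_pos: [0.6426, 0.0636, 0.0728]
orientation: [[-0.95, 0.312, 0.0], [0.312, 0.95, 0.0], [-0.0, 0.0, -1.0]]
wrist_force: [-1.7, 0.2, 0.2]
opening: -0.0003
```

```bash
python3 look.py 3
```

```text
(no output)
```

View pics/both3.png

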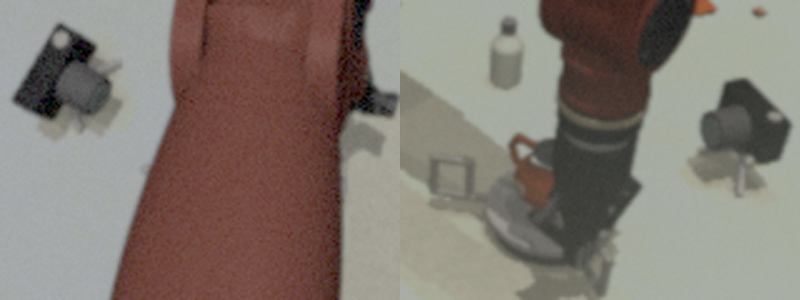

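Request:
move_arm(
  targets=[
    [0.15,0.19,0,0,0,0,0],
    [0.13,0.2,0,0,0,0,0],
    [0.11,0.21,0,0,0,0,0],
    [0.09,0.22,0,0,0,0,0],
    [0.06,0.23,0,0,0,0,0],
    [0.04,0.24,0,0,0,0,0],
    [0.01,0.24,0,0,0,0,0],
    [-0.01,0.24,0,0,0,0,0],
    [0,0,0,0,0,0,0],
    [0,0,0,0,0,0,0],
  ],
)

```text
time: 6.65
eef_pos: [0.671, 0.1515, 0.0729]
orientation: [[-0.95, 0.312, 0.0], [0.312, 0.95, 0.0], [-0.0, 0.0, -1.0]]
wrist_force: [0.2, -0.8, -0.3]
opening: 0.0004
```

```bash
python3 look.py 4
```

```text
(no output)
```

View pics/both4.png

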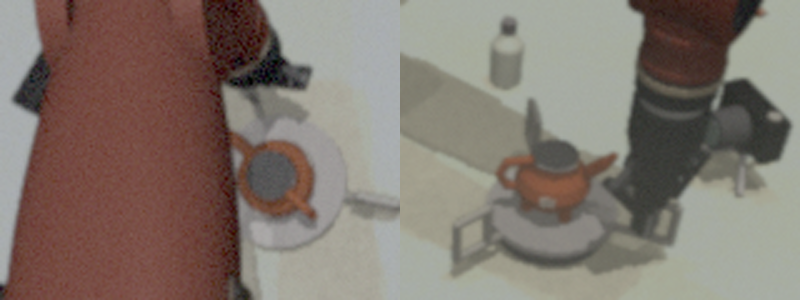

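```bash
cat > meas.py <<'E'
from h import *
import sys
k=sys.argv[1]
t=cv2.imread(f"pics/top{k}.png"); s=cv2.imread(f"pics/scene{k}.png")
g=lambda i:np.clip(255*(i/255.)**0.6,0,255).astype('uint8')
cv2.imwrite(f"pics/ct{k}.png",cv2.resize(g(t[170:260,190:310]),(800,600),interpolation=2))
cv2.imwrite(f"pics/cs{k}.png",cv2.resize(g(s[130:220,280:400]),(800,600),interpolation=2))
E
python3 meas.py 4
```

```text
(no output)
```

View pics/ct4.png

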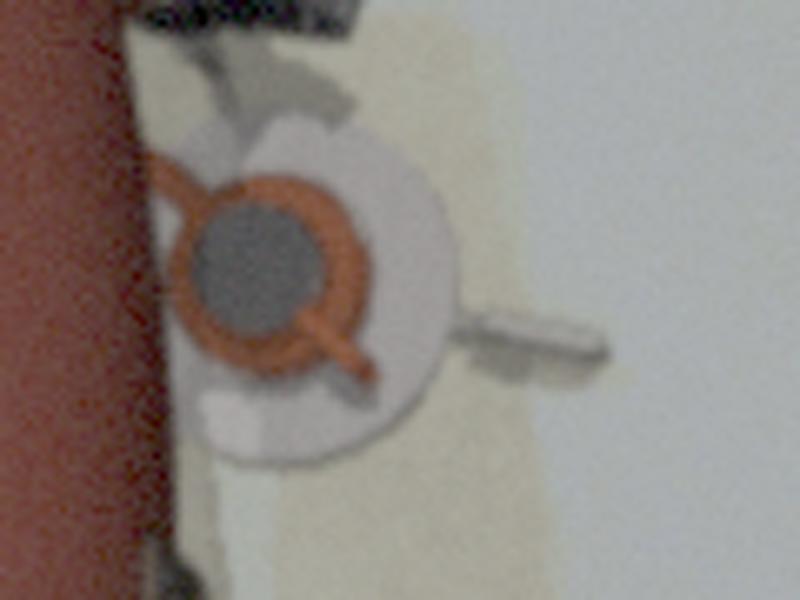

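View pics/cs4.png

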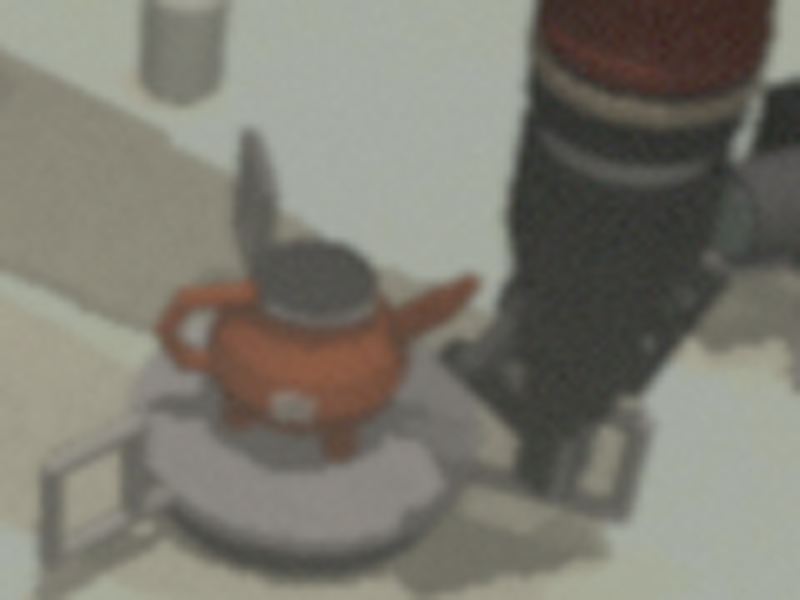

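```bash
cat > m2.py <<'E'
from h import *
A=np.array([.558,.140]); L=np.array([.648,.330])
ang=lambda v:np.degrees(np.arctan2(v[1],v[0]))
def rep(arm=None,lid=None,hand=None,tip=None,tiptop=None,k=6.667,o1=(190,170),o2=(280,130)):
    T=lambda a:(o1[0]+a[0]/k,o1[1]+a[1]/k); S=lambda a:(o2[0]+a[0]/k,o2[1]+a[1]/k)
    if arm: x=plane("top",[T(arm)],.084)[0,:2]; print("arm",x,ang(x-A))
    j=plane("top",[T(lid)],.110)[0,:2]; print("jug",j,"lens dir",ang(L-j))
    if hand: x=plane("top",[T(hand)],.098)[0,:2]; print("handle+180",x,ang(j-x))
    if tip: x=plane("scene",[S(tip)],.106)[0,:2]; print("tip scene",x,ang(x-j),np.hypot(*(x-j)))
    if tiptop: x=plane("top",[T(tiptop)],.106)[0,:2]; print("tip top",x,ang(x-j),np.hypot(*(x-j)))
    if tip and tiptop: x,e=tri([T(tiptop)],[S(tip)]); print("tri",x,e,ang(x[:2]-j))
E
python3 - <<'E'
from m2 import *
rep(arm=(605,345),lid=(258,268),hand=(372,375),tip=(476,284))
E
```

```text
arm [0.52608631 0.00265073] -103.08081150332187
jug [0.55589064 0.13642528] lens dir 64.55332291721251
handle+180 [0.51439171 0.09356168] 45.926751084491016
tip scene [0.60988474 0.17876549] 38.10224655260763 0.06861527921818614
```

Request:
move_arm(
  targets=[
    [0,0.13,0,0,0,0,0],
    [-0.02,0.13,0,0,0,0,0],
    [-0.03,0.13,0,0,0,0,0],
    [-0.04,0.13,0,0,0,0,0],
    [-0.05,0.12,0,0,0,0,0],
    [0,0,0,0,0,0,0],
    [0.05,-0.2,0,0,0,0,0],
    [0.05,-0.3,0,0,0,0,0],
    [0,0,0.6,0,0,0,0],
    [0,0,0.9,0,0,0,0],
  ],
)

```text
time: 8.0
eef_pos: [0.6682, 0.1567, 0.1469]
orientation: [[-0.949, 0.314, -0.003], [0.314, 0.949, -0.0], [0.003, -0.001, -1.0]]
wrist_force: [0.4, -0.5, 0.4]
opening: 0.0002
```

Request:
move_arm(
  targets=[
    [0,0,0.9,0,0,0,0],
    [0,-0.5,0.5,0,0,0,0],
    [-0.3,-0.9,0,0,0,0,0],
    [-0.3,-0.9,0,0,0,0,0],
    [-0.3,-0.9,0,0,0,0,0],
    [-0.3,-0.9,0,0,0,0,0],
    [-0.3,-0.9,0,0,0,0,0],
    [-0.3,-0.9,0,0,0,0,0],
    [-0.3,-0.9,0,0,0,0,0],
    [0,0,0,0,0,0,0],
  ],
)

```text
time: 9.25
eef_pos: [0.5626, -0.1856, 0.2178]
orientation: [[-0.948, 0.317, 0.0], [0.317, 0.948, -0.001], [-0.0, -0.001, -1.0]]
wrist_force: [0.3, -0.5, 0.2]
opening: -0.0
```

```bash
python3 look.py 5; python3 meas.py 5
```

```text
(no output)
```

View pics/ct5.png

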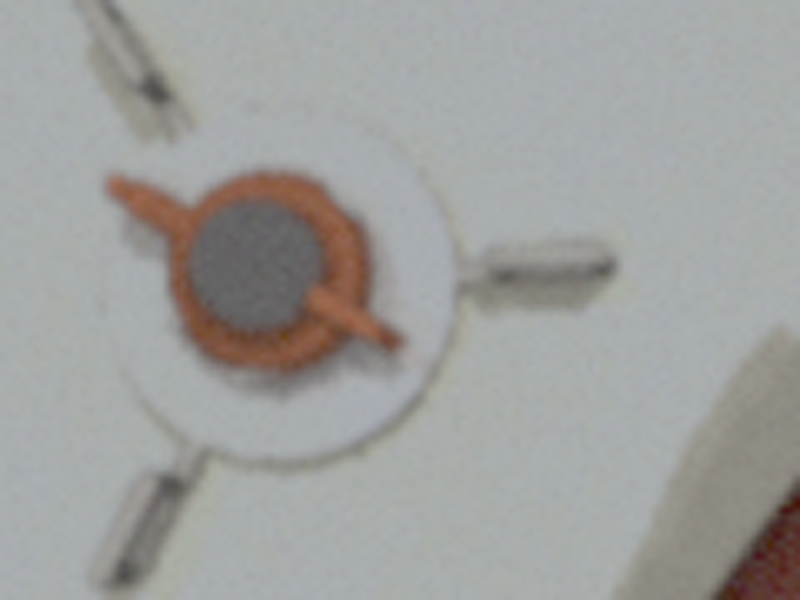

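View pics/cs5.png

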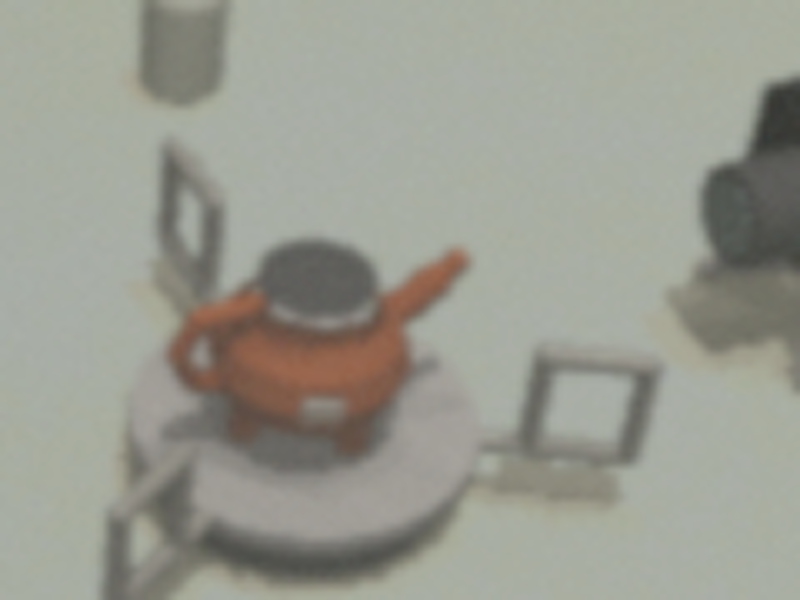

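```bash
python3 - <<'E'
from m2 import *
rep(arm=(613,265),lid=(256,265),hand=(400,345),tip=(459,257),tiptop=(113,184))
rep(arm=(118,583),lid=(256,265))
t=cv2.imread("pics/top5.png");s=cv2.imread("pics/scene5.png")
g=lambda i:np.clip(255*(i/255.)**0.5,0,255).astype('uint8')
cv2.imwrite("pics/cam.png",np.hstack([cv2.resize(g(t[145:195,120:170]),(400,400),interpolation=2),cv2.resize(g(s[135:185,375:425]),(400,400),interpolation=2)]))
E
```

```text
arm [ 0.55797904 -0.00081124] -90.00852924715483
jug [0.55707465 0.13721065] lens dir 64.75000193377934
handle+180 [0.52605032 0.0825374 ] 60.4272615519221
tip scene [0.59516305 0.18898078] 53.65727905589941 0.06427185962449584
tip top [0.59017552 0.19436496] 59.9227589329869 0.06604758067998498
tri [0.59128894 0.19605853 0.09961828] 0.0005893280348089745 59.82618380687591
arm [0.43405051 0.1962387 ] 155.5951227533789
jug [0.55707465 0.13721065] lens dir 64.75000193377934
```

View pics/cam.png

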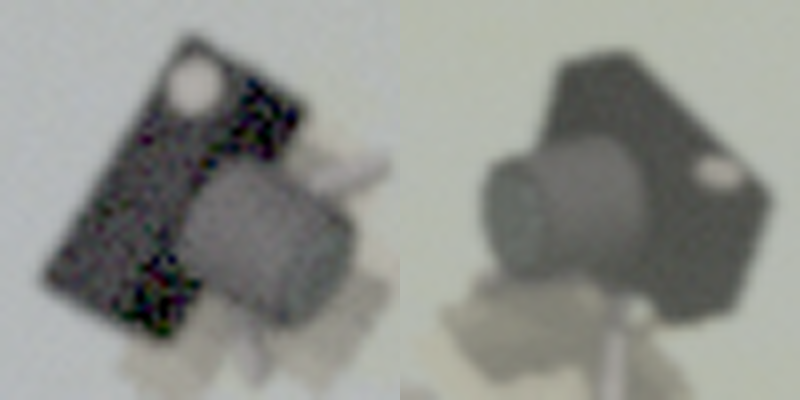

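```bash
python3 - <<'E'
from m2 import *
for u in ((159.75,177.25),(160.5,176.5),(159,178)):
    x=plane("top",[u],.074)[0]; print(x,tri([u],[(389.6,161.5)]),ang(x[:2]-[.557,.1372]))
P=lambda a:(120+a[0]/8,145+a[1]/8)
# barrel silhouettes at mid height
for u in ((355,235),(280,325),(190,190)): print(plane("top",[P(u)],.074))
# in-scene lens & tip consistent
l=plane("scene",[(389.6,161.5)],.074)[0,:2]; lid=plane("scene",[(280+318/6.667,130+277/6.667)],.110)[0,:2]; tp=plane("scene",[(280+459/6.667,130+257/6.667)],.106)[0,:2]
print("scene lens",l,"lid",lid,"tip",tp,ang(l-lid),ang(tp-lid))
E
```

```text
[0.65213665 0.33139663 0.074     ] (array([0.65078845, 0.32979893, 0.07653436]), np.float64(0.0020605214577415942)) 63.89983421212356
[0.65417337 0.32937963 0.074     ] (array([0.6521301 , 0.3267237 , 0.07907096]), np.float64(0.002527728648265684)) 63.177094112497976
[0.65010045 0.33341312 0.074     ] (array([0.64944034, 0.3328886 , 0.07398613]), np.float64(0.0015910692460560263)) 64.61629900088452
[[0.65987506 0.31886248 0.074     ]]
[[0.629287   0.34395667 0.074     ]]
[[0.67628338 0.37585291 0.074     ]]
scene lens [0.64896538 0.33208412] lid [0.56149808 0.13613899] tip [0.59516305 0.18898078] 65.94465034317115 57.499202835229674
```

```bash
cat > sp.py <<'E'
from m2 import *
import sys
k=sys.argv[1]
def run(k,flip=0):
    im=cv2.imread(f"pics/top{k}.png"); hsv=cv2.cvtColor(im,cv2.COLOR_BGR2HSV).astype(float)
    u,v=np.meshgrid(np.arange(195,262),np.arange(185,240)); u=u.ravel();v=v.ravel()
    # weight by redness: R - G, baseline removed
    b=im[v,u].astype(float); w=np.clip(b[:,2]-b[:,1]-15,0,None)
    X=plane("top",np.c_[u,v],.100)[:,:2]
    m=(w>0)
    lid=None
    c=np.array([.557,.141])
    for _ in range(3):
        # lid centre from hole: low-redness pixels within 22 mm
        d=np.hypot(*(X-c).T); q=(d<.021+.004)&(w<20); Y=X[q]; c=Y.mean(0) if q.sum()>10 else c
    d=np.hypot(*(X-c).T); q=(d>.050)&(d<.076)&m
    th=np.arctan2(*(X-c).T[::-1]); 
    lab=np.cos(th-np.arctan2(*((X[q]*w[q][:,None]).sum(0)*0+0)[::-1])) if 0 else None
    Y=X[q];W=w[q]
    M=((Y-c)*W[:,None]).T@(Y-c); e,V=np.linalg.eigh(M); ax=V[:,1]; sgn=(Y-c)@ax>0
    a=np.average(Y[sgn],axis=0,weights=W[sgn]); b_=np.average(Y[~sgn],axis=0,weights=W[~sgn])
    print(k,"lid",c,"ends",a,b_,"axis deg mod180",ang(a-b_)%180, q.sum(), "from lid",ang(a-c)%180,ang(b_-c)%180)
for k in sys.argv[1:]: run(k)
E
python3 sp.py 0 5
```

```text
0 lid [0.55677501 0.14076956] ends [0.57485208 0.19334092] [0.53830023 0.08862723] axis deg mod180 70.75770733413245 37 from lid 71.02406820725969 70.49002718433921
5 lid [0.55677501 0.14076956] ends [0.58782463 0.18944299] [0.53135618 0.09152999] axis deg mod180 60.02706365103355 51 from lid 57.465492906030924 62.69596804008614
```

Request:
move_arm(
  targets=[
    [0.26,0.85,0,0,0,0,0],
    [0.26,0.85,0,0,0,0,0],
    [0.26,0.85,0,0,0,0,0],
    [0.26,0.85,0,0,0,0,0],
    [0.26,0.85,0,0,0,0,0],
    [0.26,0.85,0,0,0,0,0],
    [0.26,0.85,0,0,0,0,0],
    [0.26,0.85,0,0,0,0,0],
    [0,0,-0.5,0,0,0,0],
    [0,0,-0.5,0,0,0,0],
  ],
)

```text
time: 10.6
eef_pos: [0.6679, 0.1604, 0.1672]
orientation: [[-0.951, 0.31, 0.0], [0.31, 0.951, 0.0], [-0.0, 0.0, -1.0]]
wrist_force: [0.4, -0.2, -0.5]
opening: 0.0
```

Request:
move_arm(
  targets=[
    [0,0,-0.5,0,0,0,0],
    [0,0,-0.5,0,0,0,0],
    [0,0,-0.5,0,0,0,0],
    [0,0,-0.4,0,0,0,0],
    [0,0,0,0,0,0,0],
    [0,0.1,0,0,0,0,0],
    [0,0.1,0,0,0,0,0],
    [-0.03,0.1,0,0,0,0,0],
    [-0.03,0.1,0,0,0,0,0],
    [0,0,0,0,0,0,0],
  ],
)

```text
time: 11.85
eef_pos: [0.6648, 0.179, 0.0729]
orientation: [[-0.95, 0.312, 0.0], [0.312, 0.95, 0.0], [-0.0, 0.0, -1.0]]
wrist_force: [0.1, -0.9, -0.0]
opening: 0.0002
```

Request:
move_arm(
  targets=[
    [-0.02,0.06,0,0,0,0,0],
    [-0.02,0.06,0,0,0,0,0],
    [-0.02,0.06,0,0,0,0,0],
    [-0.02,0.06,0,0,0,0,0],
    [0,0,0,0,0,0,0],
    [0,0,0,0,0,0,0],
    [0,0,0,0,0,0,0],
    [0,0,0,0,0,0,0],
    [0,0,0,0,0,0,0],
    [0,0,0,0,0,0,0],
  ],
)

```text
time: 13.1
eef_pos: [0.661, 0.1905, 0.0728]
orientation: [[-0.95, 0.313, 0.0], [0.313, 0.95, 0.0], [-0.0, 0.0, -1.0]]
wrist_force: [-0.1, 1.0, -0.2]
opening: -0.0001
```

Request:
move_arm(
  targets=[
    [0.05,-0.2,0,0,0,0,0],
    [0.05,-0.3,0,0,0,0,0],
    [0,0,0.5,0,0,0,0],
    [0,0,0.9,0,0,0,0],
    [0,0,0.9,0,0,0,0],
    [0,-0.5,0.6,0,0,0,0],
    [-0.3,-0.9,0,0,0,0,0],
    [-0.3,-0.9,0,0,0,0,0],
    [-0.3,-0.9,0,0,0,0,0],
    [-0.3,-0.9,0,0,0,0,0],
  ],
)

```text
time: 14.35
eef_pos: [0.6053, -0.042, 0.2179]
orientation: [[-0.95, 0.313, 0.0], [0.313, 0.95, -0.0], [-0.0, -0.0, -1.0]]
wrist_force: [-0.0, -0.4, -0.3]
opening: -0.0002
```

Request:
move_arm(
  targets=[
    [-0.35,-0.9,0,0,0,0,0],
    [-0.35,-0.9,0,0,0,0,0],
    [-0.35,-0.9,0,0,0,0,0],
    [0,0,0,0,0,0,0],
    [0,0,0,0,0,0,0],
    [0,0,0,0,0,0,0],
    [0,0,0,0,0,0,0],
    [0,0,0,0,0,0,0],
    [0,0,0,0,0,0,0],
    [0,0,0,0,0,0,0],
  ],
)

```text
time: 15.6
eef_pos: [0.5535, -0.1744, 0.2178]
orientation: [[-0.95, 0.312, -0.0], [0.312, 0.95, 0.0], [0.0, 0.0, -1.0]]
wrist_force: [-0.2, 0.5, -0.6]
opening: -0.0001
```

```bash
python3 look.py 6; python3 meas.py 6; python3 sp.py 5 6
```

```text
5 lid [0.55677501 0.14076956] ends [0.58782463 0.18944299] [0.53135618 0.09152999] axis deg mod180 60.02706365103355 51 from lid 57.465492906030924 62.69596804008614
6 lid [0.55698728 0.14096172] ends [0.58527494 0.1908684 ] [0.53460401 0.09059976] axis deg mod180 63.190169166335906 53 from lid 60.454952889341335 66.03734419274183
```

View pics/ct6.png

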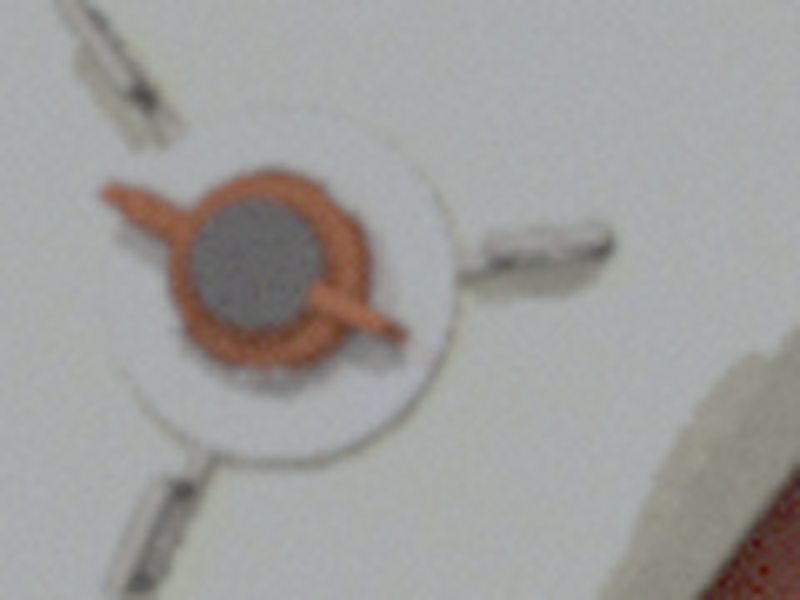

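View pics/cs6.png

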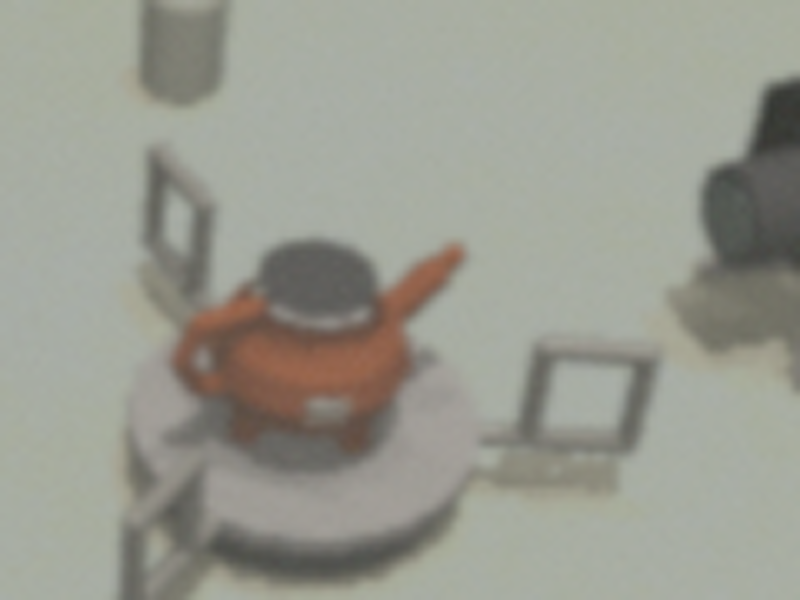

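```bash
python3 - <<'E'
from m2 import *
rep(lid=(256,264),hand=(405,338),tip=(456,252),tiptop=(110,190))
a=plane("top",[(190+110/6.667,170+190/6.667)],.104)[0]-plane("top",[(190+405/6.667,170+338/6.667)],.1)[0];print(ang(a))
# same-view check in top: jug lid -> lens glass pixel
E
```

```text
jug [0.55746604 0.13721197] lens dir 64.84507917897467
handle+180 [0.52878065 0.08056583] 63.14251706907223
tip scene [0.59244438 0.19093917] 56.93442369664075 0.06411003206362768
tip top [0.58781798 0.19552833] 62.504353845740475 0.0657422174270423
tri [0.5888985  0.19712561 0.10033243] 0.000787440451312019 62.31717566136878
62.796051743560845
```

Request:
move_arm(
  targets=[
    [0.28,0.84,0,0,0,0,0],
    [0.28,0.84,0,0,0,0,0],
    [0.28,0.84,0,0,0,0,0],
    [0.28,0.84,0,0,0,0,0],
    [0.28,0.84,0,0,0,0,0],
    [0.28,0.84,0,0,0,0,0],
    [0.28,0.84,0,0,0,0,0],
    [0.28,0.84,0,0,0,0,0],
    [0,0,-0.5,0,0,0,0],
    [0,0,-0.5,0,0,0,0],
  ],
)

```text
time: 16.95
eef_pos: [0.6657, 0.1623, 0.1671]
orientation: [[-0.95, 0.311, 0.0], [0.311, 0.95, 0.0], [-0.0, 0.0, -1.0]]
wrist_force: [-0.4, 0.8, -0.5]
opening: 0.0003
```

Request:
move_arm(
  targets=[
    [0,0,-0.5,0,0,0,0],
    [0,0,-0.5,0,0,0,0],
    [0,0,-0.5,0,0,0,0],
    [0,0,-0.4,0,0,0,0],
    [0,0,0,0,0,0,0],
    [0,0.1,0,0,0,0,0],
    [0,0.1,0,0,0,0,0],
    [-0.03,0.1,0,0,0,0,0],
    [-0.03,0.1,0,0,0,0,0],
    [0,0,0,0,0,0,0],
  ],
)

```text
time: 18.2
eef_pos: [0.6623, 0.182, 0.0729]
orientation: [[-0.95, 0.312, 0.0], [0.312, 0.95, 0.0], [-0.0, 0.0, -1.0]]
wrist_force: [-0.7, 0.5, -0.3]
opening: -0.0001
```

Request:
move_arm(
  targets=[
    [-0.015,0.06,0,0,0,0,0],
    [-0.015,0.06,0,0,0,0,0],
    [-0.015,0.06,0,0,0,0,0],
    [-0.015,0.05,0,0,0,0,0],
    [0,0,0,0,0,0,0],
    [0,0,0,0,0,0,0],
    [0,0,0,0,0,0,0],
    [0.05,-0.2,0,0,0,0,0],
    [0.05,-0.3,0,0,0,0,0],
    [0,0,0.5,0,0,0,0],
  ],
)

```text
time: 19.45
eef_pos: [0.6634, 0.1657, 0.0957]
orientation: [[-0.949, 0.314, -0.004], [0.314, 0.949, -0.0], [0.004, -0.002, -1.0]]
wrist_force: [0.5, -0.0, 0.2]
opening: 0.0002
```

Request:
move_arm(
  targets=[
    [0,0,0.9,0,0,0,0],
    [0,0,0.9,0,0,0,0],
    [0,-0.5,0.6,0,0,0,0],
    [-0.35,-0.9,0,0,0,0,0],
    [-0.35,-0.9,0,0,0,0,0],
    [-0.35,-0.9,0,0,0,0,0],
    [-0.35,-0.9,0,0,0,0,0],
    [-0.35,-0.9,0,0,0,0,0],
    [-0.35,-0.9,0,0,0,0,0],
    [-0.35,-0.9,0,0,0,0,0],
  ],
)

```text
time: 20.7
eef_pos: [0.5409, -0.1744, 0.218]
orientation: [[-0.95, 0.313, 0.0], [0.313, 0.95, -0.0], [-0.0, -0.0, -1.0]]
wrist_force: [0.6, -0.1, 0.3]
opening: 0.0002
```

```bash
python3 look.py 7; python3 meas.py 7; python3 sp.py 5 6 7
```

```text
5 lid [0.55677501 0.14076956] ends [0.58782463 0.18944299] [0.53135618 0.09152999] axis deg mod180 60.02706365103355 51 from lid 57.465492906030924 62.69596804008614
6 lid [0.55698728 0.14096172] ends [0.58527494 0.1908684 ] [0.53460401 0.09059976] axis deg mod180 63.190169166335906 53 from lid 60.454952889341335 66.03734419274183
7 lid [0.55677501 0.14076956] ends [0.58393543 0.19145617] [0.53571258 0.08983213] axis deg mod180 64.61462820190869 48 from lid 61.81536834891092 67.53509491190967
```

View pics/ct7.png

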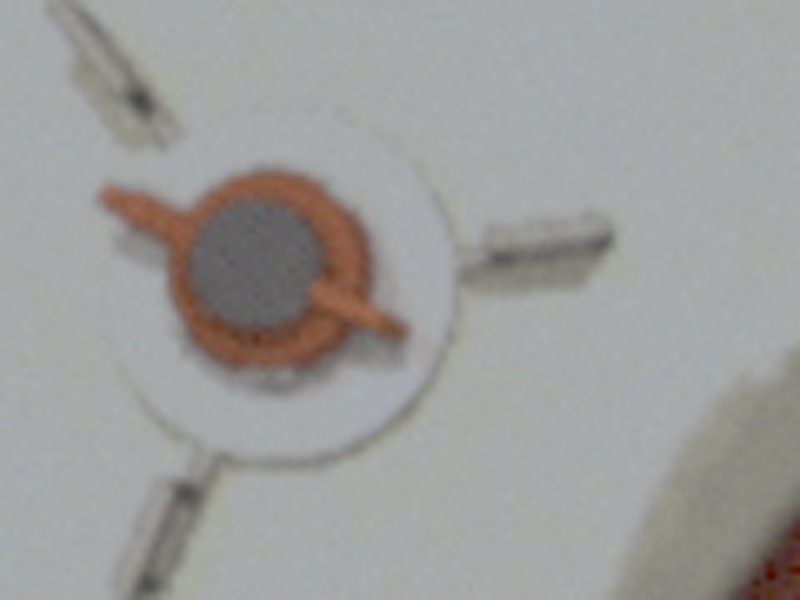

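View pics/scene7.png

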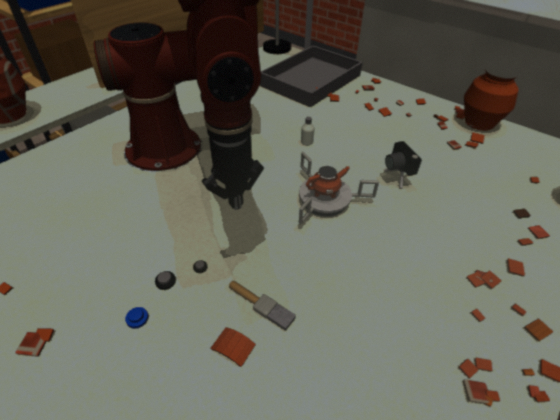

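Request:
move_arm(
  targets=[
    [-0.34,-0.53,0,0,0,0,0],
    [-0.34,-0.53,0,0,0,0,0],
    [-0.34,-0.53,0,0,0,0,0],
    [-0.34,-0.53,0,0,0,0,0],
    [-0.34,-0.53,0,0,0,0,0],
    [-0.34,-0.53,0,0,0,0,0],
    [0,0,-0.9,0,0,0,0],
    [0,0,-0.9,0,0,0,0],
    [0,0,-0.9,0,0,0,0],
    [0,0,0,0,0,0,0],
  ],
)

```text
time: 22.05
eef_pos: [0.438, -0.3292, 0.0796]
orientation: [[-0.95, 0.313, -0.004], [0.313, 0.95, 0.005], [0.005, 0.004, -1.0]]
wrist_force: [0.8, 0.3, 0.1]
opening: 0.0
```

```bash
python3 - <<'E'
from m2 import *
print(state()["eef_pos"])
s=get_image("scene");t=get_image("top")
g=lambda i:np.clip(255*(i/255.)**0.6,0,255).astype('uint8')
cv2.imwrite("pics/btn.png",np.hstack([cv2.resize(g(t[210:280,360:430]),(400,400),interpolation=2),cv2.resize(g(s[240:310,130:200]),(400,400),interpolation=2)]))
E
```

```text
[ 0.43799609 -0.32915213  0.07958544]
```

View pics/btn.png

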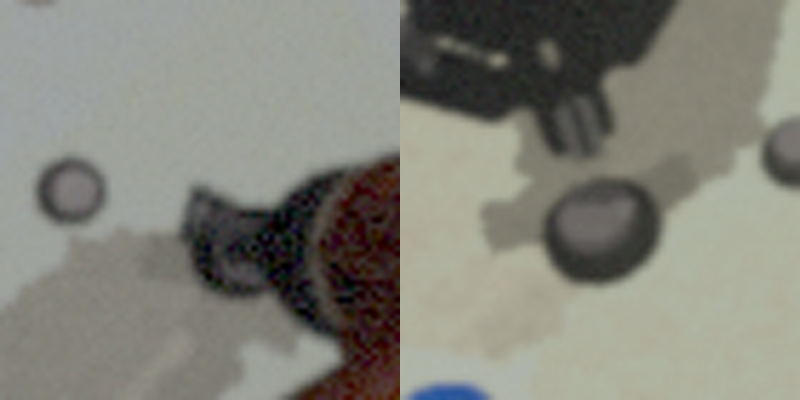

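Request:
move_arm(
  targets=[
    [0,0,-0.25,0,0,0,0],
    [0,0,-0.25,0,0,0,0],
    [0,0,-0.2,0,0,0,0],
    [0,0,0,0,0,0,0],
    [0,0,-0.03,0,0,0,0],
    [0,0,-0.03,0,0,0,0],
    [0,0,-0.03,0,0,0,0],
    [0,0,-0.03,0,0,0,0],
    [0,0,0,0,0,0,0],
    [0,0,0,0,0,0,0],
  ],
)

```text
time: 23.4
eef_pos: [0.44, -0.3311, 0.0419]
orientation: [[-0.95, 0.312, 0.0], [0.312, 0.95, 0.0], [-0.0, 0.0, -1.0]]
wrist_force: [0.3, 0.2, 0.2]
opening: -0.0001
```

Request:
move_arm(
  targets=[
    [0,0,-0.03,0,0,0,0],
    [0,0,-0.03,0,0,0,0],
    [0,0,-0.03,0,0,0,0],
    [0,0,-0.03,0,0,0,0],
    [0,0,0,0,0,0,0],
    [0,0,0,0,0,0,0],
    [0,0,0,0,0,0,0],
    [0,0,0,0,0,0,0],
    [0,0,0,0,0,0,0],
    [0,0,0,0,0,0,0],
  ],
)

```text
time: 24.65
eef_pos: [0.4401, -0.3312, 0.0359]
orientation: [[-0.95, 0.312, 0.0], [0.312, 0.95, -0.0], [-0.0, -0.0, -1.0]]
wrist_force: [1.2, -0.9, 2.1]
opening: -0.0002
```

Request:
move_arm(
  targets=[
    [0,0,-0.02,0,0,0,0],
    [0,0,-0.02,0,0,0,0],
    [0,0,0,0,0,0,0],
    [0,0,0,0,0,0,0],
    [0,0,0,0,0,0,0],
    [0,0,0,0,0,0,0],
    [0,0,0,0,0,0,0],
    [0,0,0,0,0,0,0],
    [0,0,0,0,0,0,0],
    [0,0,0,0,0,0,0],
  ],
)

```text
time: 25.9
eef_pos: [0.4402, -0.3312, 0.0349]
orientation: [[-0.95, 0.312, 0.0], [0.312, 0.95, -0.0], [-0.0, -0.0, -1.0]]
wrist_force: [-2.0, 1.8, 13.1]
opening: -0.0001
```

Request:
move_arm(
  targets=[
    [0,0,0.1,0,0,0,0],
    [0,0,0.2,0,0,0,0],
    [0,0,0.6,0,0,0,0],
    [0,0,0.9,0,0,0,0],
    [0,0,0.9,0,0,0,0],
    [0,0,0.9,0,0,0,0],
    [0,0,0,0,0,0,0],
    [0,0,0,0,0,0,0],
    [0,0,0,0,0,0,0],
    [0,0,0,0,0,0,0],
  ],
)

```text
time: 27.15
eef_pos: [0.4396, -0.3306, 0.2127]
orientation: [[-0.95, 0.312, -0.001], [0.312, 0.95, 0.002], [0.002, 0.001, -1.0]]
wrist_force: [-0.7, -0.1, 0.2]
opening: 0.0
```

```bash
python3 look.py 8; python3 sp.py 7 8; python3 -c "
from station import *
s=state();print(s['time'],s['wrist_force'])"
```

```text
7 lid [0.55677501 0.14076956] ends [0.58393543 0.19145617] [0.53571258 0.08983213] axis deg mod180 64.61462820190869 48 from lid 61.81536834891092 67.53509491190967
8 lid [0.55677501 0.14076956] ends [0.58401785 0.19150528] [0.53565277 0.08985073] axis deg mod180 64.55588606468878 47 from lid 61.766162263972774 67.47026732623304
27.25 [-0.33062009 -0.65443658 -0.0896153 ]
```

View pics/scene8.png

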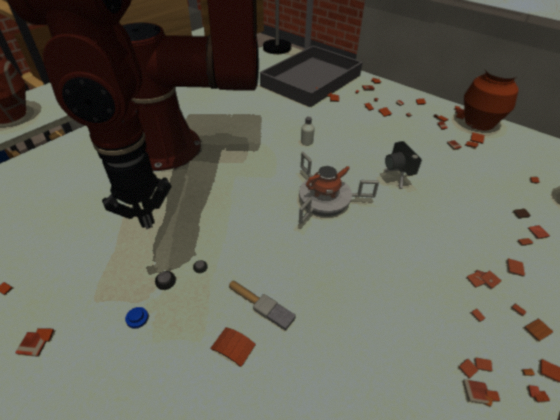

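The robot is clear of everything. The jug's spout, at about (346,168), still points to the lens, and the button at (165,280), glue bottle, brush and sherd are where they were.

```bash
python3 -c "
from station import *
print(finish_job())"
```

```text
the job is handed in; nothing more can be done
None
```

I turned the jug so its spout points at the camera lens, then pressed the grey release button and let it go. The job is handed in at about 27 s of the 54 s allowed.

- **Turning:** I pushed one turntable arm about 170° counter-clockwise with closed fingertips. Two small corrections of about 4° and 1.5° followed. The wrist force read at the end of each move stayed under about 2 N, and as far as the images show the fingers stayed clear of the jug.
- **Button:** I chose the larger grey button, top view (402,254). The blue one at (437,242) and the smaller grey one at (372,243) were left alone. The fingertips stopped at 16 mm above the table with 13 N, which matches the button fully down. I then lifted clear.
- **Last checks:** In the top view the spout heading is 64.6°, and it was the same before and after the press. The lens bearing, averaged from several estimates between about 63.9° and 65.7°, is also about 64.6°.
- **Disagreement:** The scene view read the spout 5–8° lower, measured on earlier pictures and not repeated at the end. I put this down to that view's sensitivity to the assumed tip height, because triangulating both views agreed with the top view to within about 1°.
- **Other objects:** The camera, glue bottle, brush and sherd look unmoved in the final picture.

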